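Sort push-switch samples by the feel of their click

TASK

Three look-alike push-switch samples stand on the dark board; two are easy to work, the third is too stiff for the client. Find out which by pressing their keys, never with more than 12 N: an easy key clicks well before that and stays down, the stiff one must not be forced. Seat the two easy ones, keys clicked down, flat in the two empty compartments of the wooden tray, one in each, without dropping them; leave the stiff one standing where it is with its key up, and leave the loose chips and the wave tile alone.

Things in the scene. Friction and masses are not known exactly. Their poses are not given: they have to be found in the camera images.
- sample_a: plain white surface-mount push-switch sample, one of three that look exactly alike, loose, standing on the dark board: square housing 46 x 46 mm, 42 mm tall, about 130 g, with a 34 mm square key in the middle of its top. Origin: centre of the underside; z up when it stands upright; it is the same every quarter turn about z. Its letter and its place say nothing about how stiff its key is.
- key_a: square key of sample_a. Origin: middle of its top, 51 mm above the sample's underside when up; presses straight down. Resistance peaks after 1.2 mm, then falls; about 3.7 mm down it clicks, drops by itself to 6 mm down and stays. Let go earlier, it springs up. Peak about 3 N and 4.5 N in the two easy ones, over 13 N in the stiff one. A clicked key gives springily till 7.4 mm.
- sample_b: plain white surface-mount push-switch sample, one of three that look exactly alike, loose, standing on the dark board: square housing 46 x 46 mm, 42 mm tall, about 130 g, with a 34 mm square key in the middle of its top. Origin: centre of the underside; z up when it stands upright; it is the same every quarter turn about z. Its letter and its place say nothing about how stiff its key is.
- key_b: square key of sample_b. Origin: middle of its top, 51 mm above the sample's underside when up; presses straight down. Resistance peaks after 1.2 mm, then falls; about 3.7 mm down it clicks, drops by itself to 6 mm down and stays. Let go earlier, it springs up. Peak about 3 N and 4.5 N in the two easy ones, over 13 N in the stiff one. A clicked key gives springily till 7.4 mm.
- sample_c: plain white surface-mount push-switch sample, one of three that look exactly alike, loose, standing on the dark board: square housing 46 x 46 mm, 42 mm tall, about 130 g, with a 34 mm square key in the middle of its top. Origin: centre of the underside; z up when it stands upright; it is the same every quarter turn about z. Its letter and its place say nothing about how stiff its key is.
- key_c: square key of sample_c. Origin: middle of its top, 51 mm above the sample's underside when up; presses straight down. Resistance peaks after 1.2 mm, then falls; about 3.7 mm down it clicks, drops by itself to 6 mm down and stays. Let go earlier, it springs up. Peak about 3 N and 4.5 N in the two easy ones, over 13 N in the stiff one. A clicked key gives springily till 7.4 mm.
- tray: the client's presentation tray, brown wood, fixed, 131 mm (x) by 187 mm (y), walls 14 mm high and 6 mm thick, floor 4 mm. Its -x half has three compartments in a row: an empty one with grey lining at either end, brass fittings in the middle one. The +x half holds a stone tile and two chips. Origin: centre of the underside
- tray_slot_left (a point): middle of the floor of one empty compartment of the tray (the one towards the tray's +y); the compartment is 56.5 mm square, its sides along this frame's x and y (those of the tray), its walls rise 10 mm above this point
- tray_slot_right (a point): middle of the floor of one empty compartment of the tray (the one towards the tray's -y); the compartment is 56.5 mm square, its sides along this frame's x and y (those of the tray), its walls rise 10 mm above this point
- board: dark sample board lying on the table, fixed, 420 mm (x) by 900 mm (y), 4 mm thick; samples, tray, a cardboard return carton (160 x 160 x 32 mm, not needed), chips and the wave tile stand on it. Origin: centre of the underside
- tile_wave: bystander: dark blue tile with white waves, 90 x 90 x 9 mm. Origin: centre of the underside
- hex_slate: bystander: slate-grey hexagon chip, 40 mm over the corners, 7 mm thick. Origin: centre of the underside
- hex_blue: bystander: blue hexagon chip, 40 mm over the corners, 7 mm thick. Origin: centre of the underside
- hex_sand: bystander: sand-coloured hexagon chip, 40 mm over the corners, 7 mm thick. Origin: centre of the underside
Things that resemble listed ones, but are neither listed nor needed, are in the scene too. What is shaped like the sample_a but turquoise is not meant.

How it is judged:
By the outcome, as a careful person would: the job done as asked, in the order asked, and still so for the second after the job is handed in, with the robot touching nothing.
It also fails if it takes over 70 s, if anything falls off the work surface, if the arm or the gripper's body presses on something with over 40 N, if the wrist force passes 120 N, or if a joint passes its speed limit or range.

ROBOT

A 7-joint arm with a two-finger parallel gripper is mounted at the origin on the work surface. World frame = base frame: x ahead of the robot, y to its left, z up, the work surface at z = 0. Lengths are in m, angles in rad, forces in N, time in s.
With the tool pointing down it reaches from about 0.35 to 0.775 m from the base axis. Payload 3.1 kg.
Tool frame: the origin (TCP) lies midway between the tips of the shut fingers; the grasp point (between the pads) lies 19 mm behind it; z points along the fingers, y is the line along which they close (so a half turn about z gives the same grasp; the last joint's range is limited). The gripper opens to 85 mm and grips with 20 to 120 N. Pads are 22 mm wide; open, the fingers measure 114 mm over their backs; the gripper's body (76 mm by 85 mm) begins 54 mm behind the grasp point. The pads swing forward as they close: fully open they stand 13 mm farther back than shut.
Start: joints at [-1.248, 0.311, 0.014, 1.512, -0.004, 1.319, -0.027], TCP at [0.196, 0.514, 0.231] pointing down, gripper open.
Joint ranges: [-2.7, 2.7], [-0.3, 1.91], [-1.27, 1.3], [0.12, 2.57], [-1.44, 4.58], [0.2, 2.03], [-3.05, 3.05]. Speed limits (rad/s): [2.79, 2.79, 3.14, 3.14, 3.14, 3.14, 3.14].

INTERFACE

Orientations are given as a unit quaternion [x, y, z, w].
In Python, from workcell import bot, sense, viewer gives the robot as it stands. The module is installed in compiled form; this text tells all that it offers. Calls block until the motion is done:
- bot.movep(position, orientation): joint-space move of the TCP to a pose.
- bot.movel(position, v=0.15, rotation=None): straight line of the TCP; rotation=None keeps the orientation; v is the mean speed in m/s.
- bot.move_joints(angles): joint-space move.
- bot.ungrasp() and bot.clamp(): open the fingers fully, or close them until they stop; the grip force is fixed at half the most.
- bot.pause(seconds).
- bot.inverse_kinematics(position, orientation): joint angles nearest the present ones, or None.
- sense(): the state.
- viewer.capture(name): name is "scene" or "top"; returns a dict with "color" (400x640x3 uint8, red, green, blue), "K" (3x3 intrinsics, pixels), "T" (4x4, takes a point from camera to world coordinates). Camera axes: x right, y up, looking along -z (the intrinsics and any distortion apply to the point x, -y, -z); pixel columns grow to the right and rows downward; lengths in m; the calibration is good to about 2 mm. A picture is of the moment at which its call begins. There is no depth.
A pose or a line that the arm cannot do raises bot.PlanningError and nothing moves.
- bot.job_done(): hands the job in; it is judged then, once.
The state is a dict: "time_s": time; "qpos": joint angles; "qvel": joint speeds; "joint_torque": joint torques, N m; "eef_pos": TCP position; "eef_rot": TCP orientation; "contact_force": force on the tool from outside, world axes, zero at the start; "ft_torque": the same for the moment, N m; "finger_gap": finger opening in m; "finger_force": force on a finger pad.
Only numpy, scipy, OpenCV 4.12 (cv2) and the standard library are available. Lean on these libraries where they do the work, as an engineer would, in place of code of your own. Each camera call takes 0.05 s, during which the arm holds its last target. There are 200 camera calls.

## Working session

There is one attempt and no reset: what is moved stays moved. The work goes in short steps, each a Python script; the robot and the scene stay as the last script left them, time stands still between calls to the robot, and variables do not carry over. Pictures are saved under pics/ and viewed, at most 10 in all, crops included, and the job is handed in when it is done.

```bash
mkdir -p pics; python3 - <<'E'
from workcell import bot,sense,viewer
import cv2,numpy as np
for n in("scene","top"):
    c=viewer.capture(n); cv2.imwrite(f"pics/{n}0.png",c["color"][:,:,::-1]); np.savez(f"{n}0.npz",**c); print(n,{k:v for k,v in c.items() if k!="color"})
s=sense();print(s)
E
```

```text
scene {'K': array([[455.83829401,   0.        , 323.05788907],
       [  0.        , 455.83829401, 197.63622002],
       [  0.        ,   0.        ,   1.        ]]), 'T': array([[-0.810814  , -0.39797012,  0.42918578,  0.94806212],
       [ 0.58513202, -0.56891022,  0.57789418,  0.62034261],
       [ 0.01418357,  0.71969503,  0.69414543,  0.84577306],
       [ 0.        ,  0.        ,  0.        ,  1.        ]])}
top {'K': array([[485.14155932,   0.        , 319.22409737],
       [  0.        , 485.14155932, 200.89503808],
       [  0.        ,   0.        ,   1.        ]]), 'T': array([[-0.00540059,  0.99140739, -0.130699  ,  0.32775868],
       [-0.99998016, -0.00577816, -0.00250984, -0.02122482],
       [-0.00324348,  0.13068286,  0.99141892,  1.30508389],
       [ 0.        ,  0.        ,  0.        ,  1.        ]])}
{'time_s': 0.1, 'qpos': array([-1.24770109,  0.31167638,  0.0139774 ,  1.51287639, -0.00436327,
        1.31919976, -0.02718385]), 'qvel': array([-2.05994697e-04, -1.42355167e-03,  9.25593344e-05, -2.97134900e-03,
       -4.95898626e-05, -2.65020787e-03, -3.79349253e-04]), 'joint_torque': array([ 6.35460838e-04, -3.80852079e+01,  1.46684130e-01, -2.31240195e+01,
        1.23056676e-02,  8.10462108e-03, -8.58838462e-06]), 'eef_pos': array([0.19597848, 0.51320983, 0.23032104]), 'eef_rot': array([ 1.81330414e-01,  9.83421653e-01, -1.05653389e-03, -1.33608738e-04]), 'contact_force': array([ 0.14442284,  0.6107091 , -1.08981256]), 'ft_torque': array([-0.00091464,  0.03155533, -0.07374734]), 'finger_force': 0.0, 'finger_gap': 0.08490665773844676}
```

View pics/scene0.png

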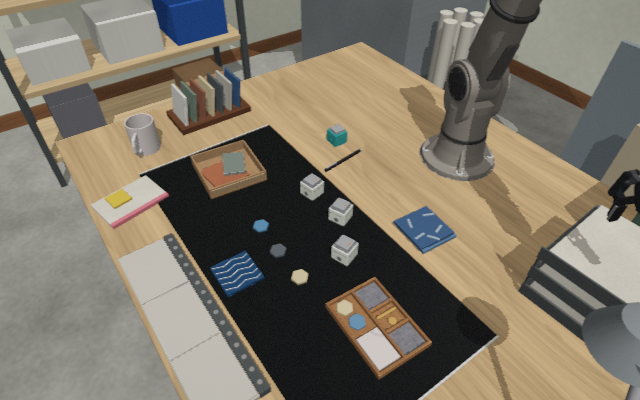

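View pics/top0.png

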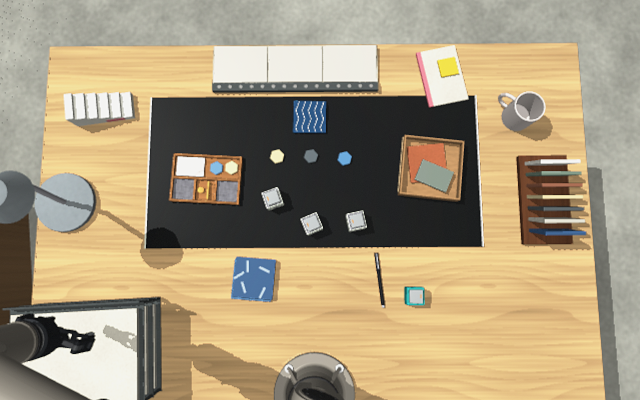

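The top view shows three white samples, at about (272,198), (312,223) and (357,221). Possible mix-ups are the turquoise sample (414,296), the white tile in the tray (190,166), and the second brown tray on the right (431,168), which is the carton. The real tray is at (206,180), with grey slots at (185,189) and (228,191). I'll measure these and check them in a crop.

```bash
cat > h.py <<'E'
import numpy as np,cv2
def ray(c,uv,z):
    K,T=c["K"],c["T"]; p=np.linalg.solve(K,np.array([uv[0],uv[1],1.])); d=T[:3,:3]@np.array([p[0],-p[1],-p[2]]); o=T[:3,3]
    return (o+d*(z-o[2])/d[2])
def proj(c,P):
    K,T=c["K"],c["T"]; q=T[:3,:3].T@(np.asarray(P)-T[:3,3]); q=K@np.array([q[0],-q[1],-q[2]]); return q[:2]/q[2]
E
python3 - <<'E'
import numpy as np,cv2
from h import *
top=dict(np.load("top0.npz"));sc=dict(np.load("scene0.npz"))
t=top["color"];s=sc["color"]
a=cv2.resize(t[140:250,160:370],None,fx=3.8,fy=3.8,interpolation=cv2.INTER_NEAREST)[:,:,::-1]
b=cv2.resize(s[165:275,290:370],None,fx=1.64*3.2/3.2,fy=1.64,interpolation=cv2.INTER_NEAREST)[:,:,::-1]
b=np.pad(b,((0,0),(0,a.shape[1]-b.shape[1]),(0,0)))
cv2.imwrite("pics/crop1.png",np.vstack([a,b])[:600])
for n,c,box in(("top",top,(240,180,380,240)),("scene",sc,(290,165,370,275))):
    u0,v0,u1,v1=box; g=cv2.cvtColor(c["color"],cv2.COLOR_RGB2GRAY); m=np.zeros_like(g); m[v0:v1,u0:u1]=(g[v0:v1,u0:u1]>60)*255
    cs,_=cv2.findContours(m,cv2.RETR_EXTERNAL,cv2.CHAIN_APPROX_NONE)
    for k in cs:
        if cv2.contourArea(k)>100:
            M=cv2.moments(k); ce=(M["m10"]/M["m00"],M["m01"]/M["m00"]); r=cv2.minAreaRect(k)
            print(n,cv2.contourArea(k),np.round(ce,1),r, ray(c,ce,.03).round(4))
x,y=[(258,182)][0]
g=cv2.cvtColor(t,cv2.COLOR_RGB2GRAY)
print(g[186:212,258:288])
hsv=cv2.cvtColor(t,cv2.COLOR_RGB2HSV); print(hsv[178:206:3,184].tolist(),hsv[189,168:245:3].tolist())
E
```

```text
top 324.5 [311.3 223.4] ((311.3793029785156, 223.44827270507812), (19.312314987182617, 18.56953239440918), 68.19859313964844) [0.4363 0.0032 0.03  ]
top 331.0 [355.6 220.6] ((355.5882568359375, 220.6470184326172), (19.089879989624023, 19.306812286376953), 77.47119140625) [ 0.4429 -0.1136  0.03  ]
top 337.5 [272.1 198.2] ((272.1021728515625, 198.281005859375), (20.07740592956543, 18.624996185302734), 70.01689910888672) [0.5037 0.1071 0.03  ]
scene 580.5 [344.3 249.7] ((344.26470947265625, 249.55882263183594), (26.410781860351562, 27.09677505493164), 30.963756561279297) [0.5048 0.1096 0.03  ]
scene 457.5 [311.7 186.5] ((311.7500305175781, 186.25), (24.041629791259766, 24.748737335205078), 45.0) [ 0.4435 -0.1106  0.03  ]
scene 1951.0 [347.9 190.1] ((340.5, 195.0), (60.0, 57.0), 90.0) [ 0.3735 -0.0444  0.03  ]
[[ 42  42  42  43  43  42  43  42  43  42  41  40  41  41  39  38  36  31
   29  32  36  38  41  39  40  40  39  40  40  41]
 [ 43  43  43  43  41  43  41  42  42  41  41  41  39  36  32  28  61 156
  224 174  40  36  39  39  40  40  40  39  42  39]
 [ 43  42  42  42  43  43  41  4
[... 2833 characters left out ...]
  24  25]
 [ 43  42  41  43  41  41  42  41  41  40  39  37  37  35  32  25  24  25
   25  23  27  26  25  25  26  26  24  24  28  36]]
[[14, 151, 133], [130, 11, 144], [128, 13, 155], [124, 12, 152], [120, 10, 156], [129, 12, 151], [128, 13, 156], [10, 89, 180], [12, 58, 22], [90, 5, 51]] [[100, 29, 53], [13, 152, 194], [120, 14, 107], [124, 14, 150], [124, 13, 157], [124, 13, 154], [125, 10, 159], [120, 10, 151], [143, 7, 152], [13, 152, 156], [26, 135, 248], [22, 144, 244], [15, 150, 102], [23, 142, 239], [13, 149, 127], [14, 151, 197], [13, 132, 122], [124, 13, 158], [125, 10, 151], [125, 10, 147], [125, 10, 148], [125, 10, 155], [125, 11, 141], [11, 63, 161], [13, 112, 41], [90, 9, 30]]
```

View pics/crop1.png

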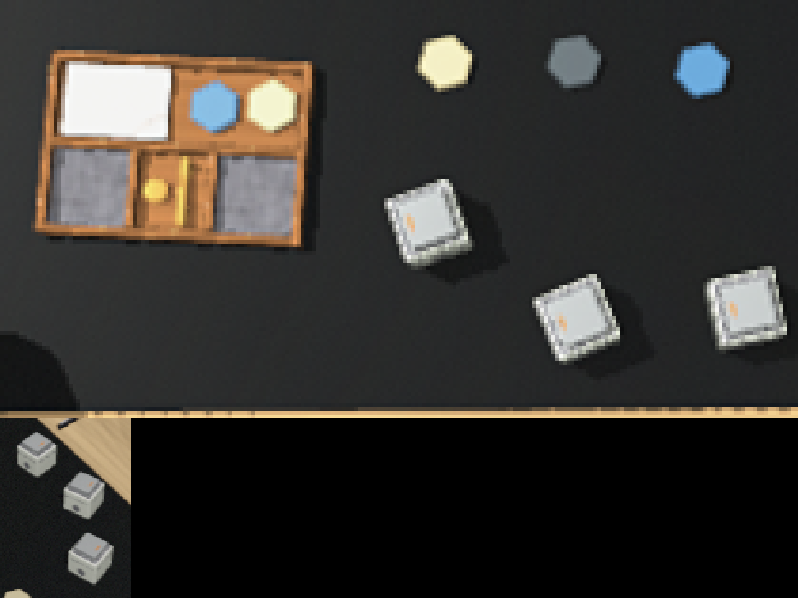

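The crop confirms three identical white samples with grey keys, orange-marked, at about (272,198), (312,223) and (357,221). The tray has two grey slots, with brass between them. Next I fit the keys and slots.

```bash
cat > meas.py <<'E'
import numpy as np,cv2
from h import *
S=4
def comp(m,seed_uv,u0,v0):
    n,l,st,ce=cv2.connectedComponentsWithStats(m)
    i=1+np.argmin([np.hypot(*(ce[k]-(np.array(seed_uv)-[u0,v0]+.5)*S)) if st[k,4]>500 else 1e9 for k in range(1,n)])
    k=max(cv2.findContours((l==i).astype(np.uint8),cv2.RETR_EXTERNAL,cv2.CHAIN_APPROX_NONE)[0],key=cv2.contourArea)
    return cv2.boxPoints(cv2.minAreaRect(cv2.convexHull(k)))
def rect(c,uv,kind,h=20):
    u0,v0=int(uv[0])-h,int(uv[1])-h; im=c["color"][v0:v0+2*h,u0:u0+2*h]
    im=cv2.resize(im,None,fx=S,fy=S,interpolation=cv2.INTER_CUBIC); g=cv2.cvtColor(im,cv2.COLOR_RGB2GRAY); hsv=cv2.cvtColor(im,cv2.COLOR_RGB2HSV)
    m=(g>180) if kind=="key" else (hsv[...,1]<45)&(g>100)&(g<190)
    m=m.astype(np.uint8)*255
    m=cv2.morphologyEx(m,cv2.MORPH_OPEN,np.ones((13,13))) 
    b=comp(m,uv,u0,v0)
    return (b+.5)/S-.5+[u0,v0]
def order(P): # edges midpoints sorted as +x,-x,+y,-y in world
    M=(P+np.roll(P,-1,0))/2; return [int(np.argmax(M[:,0])),int(np.argmin(M[:,0])),int(np.argmax(M[:,1])),int(np.argmin(M[:,1]))]
def yaw(P):
    e=np.roll(P,-1,0)-P; a=[np.degrees(np.arctan2(q[1],q[0]))%90 for q in e[:,:2]]
    z=np.exp(4j*np.radians(a)).mean(); return np.degrees(np.angle(z))/4
def key(c,uv,z=.055):
    P=np.array([ray(c,q,z) for q in rect(c,uv,"key")]); L=np.linalg.norm(np.roll(P,-1,0)-P,axis=1)
    return P.mean(0)[:2],yaw(P),L*1e3
def slot(c,uv):
    b=rect(c,uv,"slot"); P=np.array([ray(c,q,.008) for q in b]); o=order(P); M=(b+np.roll(b,-1,0))/2
    e=[ray(c,M[i],z) for i,z in zip(o,(.008,.018,.008,.018))]
    return np.array([(e[0][0]+e[1][0])/2,(e[2][1]+e[3][1])/2]),yaw(P),np.array([e[0][0]-e[1][0],e[2][1]-e[3][1]])*1e3
E
python3 - <<'E'
from meas import *
top=dict(np.load("top0.npz"));sc=dict(np.load("scene0.npz"))
for uv in((272,197),(311,223),(356,220)): 
    p,y,L=key(top,uv);print(p.round(4),round(y,1),L.round(1), "scene px",proj(sc,[*p,.055]).round(1))
for uv in((185,189),(228,191)):
    p,y,L=slot(top,uv);print("slot",p.round(4),round(y,1),L.round(1),"scene px",proj(sc,[*p,.008]).round(1))
for uv in((371,294),(405,338)):print(ray(sc,uv,.008).round(4))
E
```

```text
[0.5043 0.1079] 18.5 [34.5 34.2 34.4 34.2] scene px [344.5 242.1]
[0.4362 0.0061] 22.2 [38.2 33.8 38.1 33.8] scene px [341.1 204.1]
[ 0.4434 -0.1132] 10.4 [32.7 32.2 32.6 32.2] scene px [311.1 178.8]
slot [0.5335 0.3478] 0.7 [55.5 54.2] scene px [405.  338.3]
slot [0.5268 0.2305] -2.9 [56.  53.9] scene px [369.9 296.2]
[0.5213 0.2275 0.008 ]
[0.533  0.3474 0.008 ]
```

```bash
cat > act.py <<'E'
import numpy as np
from scipy.spatial.transform import Rotation as R
from workcell import bot,sense,viewer
def quat(yaw_deg): # tool down, y (closing line) along world azimuth yaw
    y=np.array([np.cos(np.radians(yaw_deg)),np.sin(np.radians(yaw_deg)),0]); z=np.array([0,0,-1.]); x=np.cross(y,z)
    return R.from_matrix(np.c_[x,y,z]).as_quat()
def Fz(): return float(sense()["contact_force"][2])
def press(xy,yaw,z0=.059,ztop=.055,lim=6.5):
    bot.movep([*xy,.10],quat(yaw)); bot.movel([*xy,z0],v=.08); bot.pause(.15)
    f0=np.mean([Fz() for _ in range(3)]); z=z0; log=[]; ok=None; contact=None; pk=0
    while True:
        z-=.0003; bot.movel([*xy,z],v=.01); s=sense(); f=s["contact_force"][2]-f0; log.append((round(s["eef_pos"][2]*1e3,2),round(f,2)))
        if contact is None and f>1.2: contact=s["eef_pos"][2]+.0003
        pk=max(pk,f)
        if f>lim: ok=False;break
        if contact and s["eef_pos"][2]<contact-.0048: ok=pk>2 and f<2;break
        if z<.046: break
    t=sense()["time_s"]; bot.movel([*xy,.10],v=.12); print(xy,ok,round(pk,2),t,round(f0,2)); print(log); return ok
E
python3 - <<'E'
from act import *
bot.clamp(); print(sense()["time_s"])
press((.5043,.1079),18.5); print(sense()["time_s"],sense()["qpos"].round(2))
E
```

```text
0.8667
(0.5043, 0.1079) False 8.24 7.5917 -0.79
[(np.float64(58.95), np.float64(0.74)), (np.float64(58.41), np.float64(0.61)), (np.float64(58.06), np.float64(1.13)), (np.float64(57.77), np.float64(0.54)), (np.float64(57.5), np.float64(0.99)), (np.float64(57.18), np.float64(0.24)), (np.float64(56.86), np.float64(1.18)), (np.float64(56.58), np.float64(0.69)), (np.float64(56.29), np.float64(0.78)), (np.float64(55.97), np.float64(0.05)), (np.float64(55.67), np.float64(-0.14)), (np.float64(55.38), np.float64(0.2)), (np.float64(55.2), np.float64(1.11)), (np.float64(55.13), np.float64(4.63)), (np.float64(54.97), np.float64(5.85)), (np.float64(54.88), np.float64(8.24))]
8.125 [-0.67  0.39  0.55  1.81 -0.24  1.01  0.3 ]
```

Sample 1, at (.504,.108), went past 8 N within 0.3 mm, so it's the stiff one; I stopped there. The other two should click.

```bash
python3 - <<'E'
from act import *
a=press((.4362,.0045),22.2,z0=.0565)
if a is not None: press((.4434,-.1132),10.4,z0=.0565)
print(sense()["time_s"],sense()["qpos"].round(2))
c=viewer.capture("top"); s=viewer.capture("scene")
np.savez("top1.npz",**c);np.savez("scene1.npz",**s)
import cv2
from h import *
a=cv2.resize(s["color"][165:275,280:380],None,fx=5,fy=5,interpolation=cv2.INTER_CUBIC)[:,:,::-1]; cv2.imwrite("pics/after.png",a)
E
```

```text
(0.4362, 0.0045) True 3.45 14.5333 0.2
[(np.float64(56.39), np.float64(0.01)), (np.float64(55.91), np.float64(-0.48)), (np.float64(55.55), np.float64(0.26)), (np.float64(55.28), np.float64(-0.0)), (np.float64(55.09), np.float64(2.2)), (np.float64(54.82), np.float64(1.62)), (np.float64(54.47), np.float64(2.11)), (np.float64(54.14), np.float64(3.25)), (np.float64(53.81), np.float64(2.93)), (np.float64(53.47), np.float64(2.54)), (np.float64(53.14), np.float64(2.47)), (np.float64(52.85), np.float64(1.77)), (np.float64(52.53), np.float64(3.45)), (np.float64(52.24), np.float64(0.74)), (np.float64(51.93), np.float64(1.52)), (np.float64(51.64), np.float64(0.52)), (np.float64(51.27), np.float64(0.07)), (np.float64(51.03), np.float64(-0.25)), (np.float64(50.78), np.float64(-0.23)), (np.float64(50.47), np.float64(-0.1))]
(0.4434, -0.1132) False 5.29 21.475 -0.79
[(np.float64(56.37), np.float64(0.93)), (np.float64(55.9), np.float64(0.68)), (np.float64(55.55), np.float64(0.03)), (np.float64(55.27), np.float64(1.02)), (np.float64(55.11), np.float64(2.7)), (np.float64(54.84), np.float64(3.95)), (np.float64(54.52), np.float64(4.75)), (np.float64(54.17), np.float64(4.92)), (np.float64(53.82), np.float64(5.29)), (np.float64(53.47), np.float64(4.13)), (np.float64(53.14), np.float64(5.27)), (np.float64(52.83), np.float64(3.79)), (np.float64(52.53), np.float64(4.17)), (np.float64(52.2), np.float64(3.76)), (np.float64(51.92), np.float64(2.38)), (np.float64(51.61), np.float64(1.9)), (np.float64(51.27), np.float64(0.69)), (np.float64(51.01), np.float64(1.41)), (np.float64(50.78), np.float64(0.19)), (np.float64(50.49), np.float64(2.24))]
22.0333 [-0.37  0.29  0.7   1.96 -0.23  0.96  0.62]
```

View pics/after.png

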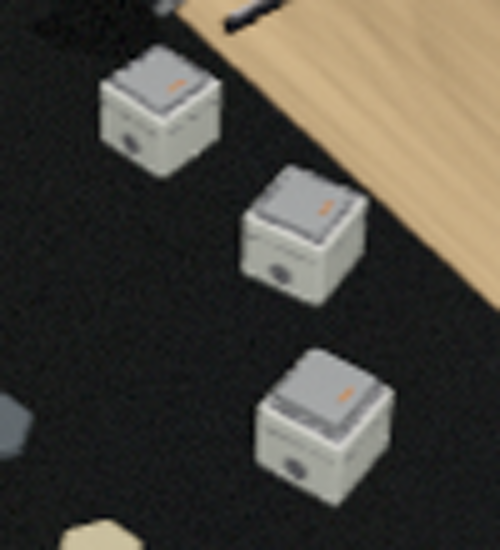

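Both easy keys are now flush: the upper two samples in this crop, at (160,80) and (300,205). The stiff one at (325,390) is still up. I'll take a quick second fix on the easy pair, then pick the first.

```bash
python3 - <<'E'
from meas import *
top=dict(np.load("top1.npz"));sc=dict(np.load("scene1.npz"))
for uv in((311,223),(356,220)):
  try: p,y,L=key(top,uv,.047);print(p.round(4),round(y,1),L.round(1))
  except Exception as e: print(e)
# housing top corners in the scene view, from crop/5 + (280,165)
for q in([(242,215),(295,166),(368,202),(315,245)],[(100,88),(160,45),(222,90),(162,133)]):
  P=np.array([ray(sc,((u+.5)/5-.5+280,(v+.5)/5-.5+165),.046) for u,v in q]); print(P.mean(0).round(4),yaw(P),np.linalg.norm(np.roll(P,-1,0)-P,axis=1).round(4))
from act import *
for p,y in(((.4362,.0045,.018),22.2),((.4434,-.1125,.018),10.4),((.5335,.3478,.022),-3),((.5268,.2305,.022),-3)):
  q=bot.inverse_kinematics(p,quat(y)); print(None if q is None else np.round(q,2))
E
```

```text
[0.4368 0.0043] -0.3 [38.4 33.9 38.3 33.9]
attempt to get argmin of an empty sequence
[0.4352 0.0035 0.046 ] 18.03179173709215 [0.0445 0.0438 0.0407 0.0408]
[ 0.4439 -0.1092  0.046 ] 9.966415856552045 [0.0464 0.0484 0.0454 0.0474]
[-0.51  0.38  0.56  2.09 -0.29  0.75  0.62]
[-0.3   0.43  0.64  2.04 -0.36  0.78  0.74]
[-0.95  0.72  0.54  1.52 -0.4   1.02 -0.36]
[-0.83  0.61  0.55  1.71 -0.38  0.93 -0.18]
```

```bash
cat >> act.py <<'E'
def pick(xy,yaw):
    bot.movep([*xy,.13],quat(yaw)); bot.movel([*xy,.018],v=.12); bot.pause(.1); bot.clamp(); s=sense()
    print("grip",s["finger_gap"],s["finger_force"],s["eef_pos"],s["time_s"]); off=s["eef_pos"][2]-.004
    bot.movel([*xy,.10],v=.12); print(sense()["finger_gap"]); return off
def place(xy,yaw,off):
    bot.movep([*xy,.11],quat(yaw)); bot.movel([*xy,.008+off+.008],v=.12); bot.pause(.2)
    c=viewer.capture("scene"); np.savez("place.npz",**c)
    f0=np.mean([Fz() for _ in range(3)]); z=.008+off+.008
    while z>.008+off-.003:
        z-=.0007; bot.movel([*xy,z],v=.02); f=Fz()-f0
        if f>3: break
    s=sense();print("place",s["eef_pos"],f,z-off-.008,s["time_s"]); bot.ungrasp(); bot.pause(.1); bot.movel([*xy,.12],v=.15); print(sense()["time_s"])
E
python3 - <<'E'
from act import *
import cv2
bot.ungrasp(); off=pick((.4437,-.1115),10.2); place((.5268,.2305),-3,off)
c=viewer.capture("scene"); t=viewer.capture("top"); np.savez("scene2.npz",**c);np.savez("top2.npz",**t)
a=cv2.resize(c["color"][170:390,290:450],None,fx=2.5,fy=2.5)[:,:,::-1]; b=cv2.resize(t["color"][140:250,160:260],None,fx=4,fy=5)[:,:,::-1][:550]
cv2.imwrite("pics/p1.png",np.hstack([a,b[:550,:400]]))
E
```

```text
grip 0.04512291568698393 62.158098220825195 [ 0.44436626 -0.11164938  0.0185568 ] 24.8
0.04491142599645791
place [0.52684875 0.23045309 0.02271484] 4.399635235716173 -0.00039999999999999064 31.0167
32.4
```

View pics/p1.png

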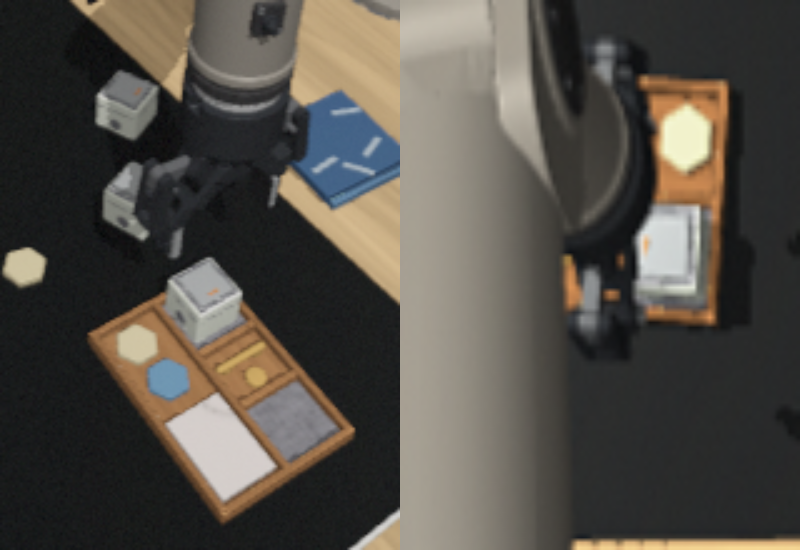

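The first sample is in the right-hand slot at (205,300): floor contact came at the expected height, and the key is down. Now the second goes to the left-hand slot.

```bash
python3 - <<'E'
from act import *
import cv2
off=pick((.436,.004),20); place((.5335,.3478),-3,off)
bot.movep([.40,.10,.28],quat(10))
c=viewer.capture("scene"); t=viewer.capture("top"); np.savez("scene3.npz",**c);np.savez("top3.npz",**t)
a=cv2.resize(c["color"][170:390,290:450],None,fx=2.5,fy=2.5)[:,:,::-1]; b=cv2.resize(t["color"][140:250,160:260],None,fx=4,fy=5)[:,:,::-1][:550]
cv2.imwrite("pics/p2.png",np.hstack([a,b[:550,:400]])); print(sense()["time_s"],sense()["finger_gap"])
E
```

```text
grip 0.04516740985853884 60.93816876411438 [0.43653199 0.00408259 0.01863794] 35.1
0.04509354650304785
place [0.53365199 0.34780326 0.02290264] 5.3180733394168325 -0.00039999999999999064 41.3333
42.7167
44.05 0.08539584705466047
```

View pics/p2.png

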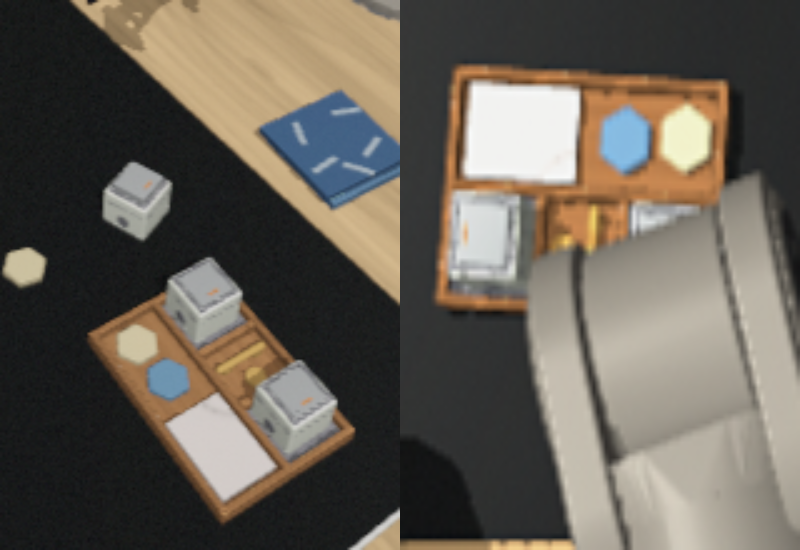

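Both easy samples sit flat in their slots, at (205,300) and (295,410), with keys down. The stiff one at (137,200) is still standing with its key up.

```bash
python3 -c "
from workcell import bot
print(bot.job_done())"
```

```text
the job is handed in; nothing more can be done
None
```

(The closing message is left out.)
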